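# Set a drip-stand leg to its length mark and close the cam lever

## Task

Draw the telescopic drip-stand leg out against its spring, with the cam lever on its collar still open, until the pointer on the collar stands level with the pointer of the rider on the scale bar, and keep it there for a moment. Then, still holding the leg at that mark, slide the cam lever fully closed by pinching it towards the rubber pad on the other side of the collar. Finish while still pinching the lever and the pad, so that the leg stays at the mark; leave the vial, the tape roll and the penlight alone.

Things in the scene. Friction and masses are not known exactly. Their poses are not given: they have to be found in the camera images.
- stand: Grey bench stand, fixed; base plate 340 x 124 x 12 mm, origin under its middle on the worktop. x runs along the leg (the way it is drawn out), y to the side with cam lever, scale bar and rider, z up. The leg's axis is at y 0, 72 mm above the worktop. End block at x -167 to -137 mm, 107 mm high; guide at x +92 to +108 mm, 76 mm high; scale bar at y +63 mm, top 24 mm high.
- rider: Length mark: small black block, 16 x 12 x 16 mm, fixed on the scale bar, with a point towards the leg. Turned like the stand; origin under its middle.
- mark_tip (a point): Tip of the rider's point, 38.5 mm above the worktop. This marks the required length.
- leg (a joint): How far the leg (25 mm aluminium tube with rubber foot, 225 mm long ahead of its black collar's middle) is drawn out along the stand's +x, m: 0 fully in, 0.125 fully out. A spring pulls it back with 2.5 N when in, 5.6 N when out, plus 0.8 N friction.
- collar_mid (a point): Middle of the collar, on the stand's centre line, 82 mm above the worktop: a good pinch height. At leg = 0 it is at x -85 mm in the stand's frame; it moves with the leg. The collar's floor plate has its top at 51 mm: keep fingertips above that.
- front_wing (a point): Middle of the inner face of the collar's front wing, 20 mm ahead (+x) of collar_mid; a like wing stands 20 mm behind. Each is 5 mm thick, 88 mm wide across the leg (44 mm either side), 51 to 101 mm above the worktop. Fingers let down between the wings, one each side of the leg and clear of the open lever, push the leg along by a wing.
- leg_index (a point): Tip of the collar's pointer, low on the lever side, 38.5 mm above the worktop; at collar_mid's position along the leg. The length is right when it and mark_tip are at the same place along the stand's x (about 5.5 mm remain between them sideways).
- lever_plate (a joint): Sliding cam lever, m: 0 open, 0.014 fully closed. An upright steel plate 34 mm wide (along the leg) and 40 mm high, between the wings, from 58 to 99 mm above the worktop. It slides towards the collar along the stand's -y and stays where it is left; it resists with 5 N.
- lever_face (a point): Middle of the cam lever's outer face, 78 mm above the worktop: 34 mm from the leg's axis on the stand's +y side when open, 20 mm when closed.
- thumb_pad: Rubber pad (gives up to 1 mm) on the other side of the collar, 34 mm wide, from 57 to 99 mm above the worktop; its outer face is 20 mm from the leg's axis on the stand's -y side. Pinching pad and closed lever is a grasp 40 mm wide; with the lever open they measure 54 mm, 34 mm of it on the lever side. Origin: on the leg's axis at the collar's middle, 72 mm above the worktop.
- vial: Small glass vial with a flip-off cap, 24 mm across, 51 mm high, standing behind the stand; bystander.
- tape: Roll of white tape lying flat, 57 mm across, 25 mm high; bystander.
- penlight: Penlight with a black end lying flat, 128 mm long, right of the stand; bystander.

How it is judged:
By the outcome, as a careful person would: the job done as asked, in the order asked, and still so for the second after the job is handed in, while the arm keeps its last pose, push and grip.
It also fails if it takes over 34 s, if anything falls off the work surface, if the arm or the gripper's body presses on something with over 40 N, if the wrist force passes 120 N, or if a joint passes its speed limit or range.

## Robot

A 6-joint arm with a two-finger parallel gripper is mounted at the origin on a cart in front of the work surface, level with it; the furniture and walls round the work are solid. World frame = base frame: x ahead of the robot, y to its left, z up, the work surface at z = 0. Lengths are in mm, angles in degrees, forces in N, time in s.
With the tool pointing down it reaches from about 350 to 850 mm from the base axis. Payload 8.1 kg.
Tool frame: the origin (TCP) lies midway between the tips of the shut fingers; the grasp point (between the pads) lies 19 mm behind it; z points along the fingers, y is the line along which they close (so a half turn about z gives the same grasp; the last joint's range is limited). The gripper opens to 85 mm and grips with 20 to 120 N. Pads are 22 mm wide; open, the fingers measure 114 mm over their backs; the gripper's body (76 mm by 85 mm) begins 54 mm behind the grasp point. The pads swing forward as they close: fully open they stand 13 mm farther back than shut.
Start: joints at [-74.45, 7.471, 85.268, -0, 87.261, -4.893], TCP at [209.587, -562.209, 231.292] pointing down, gripper open.
Joint ranges: [-169.43, 169.43], [-51.17, 129.36], [1.28, 143.12], [-76.62, 256.62], [0, 156.53], [-152.29, 152.29]. Speed limits (degrees/s): [136.94, 136.94, 159.86, 180, 180, 180].

## Interface

Orientations are given as [roll, pitch, yaw] about the fixed x, y, z axes, in that order (R = Rz(yaw) Ry(pitch) Rx(roll)).
In Python, from bench import sense, snapshot, camera_params, hand_in, masks_of, pinpoint gives the robot as it stands.
- The arm moves only by the tool step_arm, never from a script. Its argument "targets" is a list of rows, each an object with "angular": the turn, a rotation vector about the tool's x, y, z scaled (see below), a list of three; "dp": the shift along the tool's x, y, z scaled (see below), a list of three; "fingers": the closure, from 0 (fully open) to 1 (shut). A call has exactly 8 rows; each row is the pose to reach, as a shift and turn from the pose commanded when the call began, along the tool's axes at that moment, turning the shorter way round; what a row does not reach only later rows make up. The controller multiplies each number of a shift by 0.2 m and each number of a turn by 180 degrees. A row lasts 1/8 s, in which the tool goes at most 62.5 mm and 10.7 degrees, less where a joint would pass 70% of its speed; a pose out of reach is approached as far as the arm can. A call with a number of a shift or a turn outside -1 to 1 is refused whole. A call with a gripper value outside its range is refused whole. The fingers move at their own pace and stop on an object; "newtons" is the grip in N (left out, the last holds). Time passes only in rows, so rows that repeat a pose let the fingers close, or fill a call up. It gives the time, the measured TCP pose, the force, the opening and the grip force at its end, in the units of the state.
- sense(): the state, without advancing time (a new reading comes with each control period).
- snapshot(name): name is "scene" or "top" or "wrist"; returns the picture (384x512x3 uint8, blue, green, red); there is no depth.
- camera_params(name): a dict with "vfov" (degrees; the focal length in pixels is half the picture's height over the tangent of half this angle, whatever the lens; pixels are square), "cx", "cy" (the principal point, pixels), "D" ([k1, k2, p1, p2, k3] as OpenCV has them; the pictures are not rectified), "R" (3x3) and "t" (3): a world point X has camera coordinates R X + t. Camera axes: x right, y down, z forward; pixel columns grow to the right and rows downward; lengths in mm; the calibration is good to about 2 mm. A picture is of the moment at which its call begins: read the wrist's pose just before it. camera_params takes no time and is no camera call; for the wrist camera it gives the pose at the moment of the call.
- hand_in(): hands the job in; it is judged then, once.
Trained networks look in the newest picture that a camera, given by its name, has taken for a name from the list of things; names that differ only in an ending like _2 or _b are one class to them, and where a whole thing is asked for, a point or a joint stands for the part that bears it (a point fixed in the world has none). Each returns a list of dicts, best first, with "conf" (0 to 1); they miss things now and then, are a little off and sometimes report something else, mostly with a low value. They report only what shows in the picture. A call takes as long as a camera call.
- masks_of(camera, label): "pixels" (384x512 bool, what is visible of it) and "at" ([column, row] in pixels, amid what is visible of it).
- pinpoint(camera, label): "at" ([column, row] in pixels: a listed point, or the origin of a listed thing).
The state is a dict: "time": time; "joint_pos": joint angles; "qd": joint speeds; "joint_efforts": joint torques, N m; "tool_pos": TCP position; "tcp_rot": TCP orientation; "ft_force": force on the tool from outside, world axes, zero at the start; "wrist_torque": the same for the moment, N m; "finger_gap": finger opening in mm; "grip_force": force on a finger pad.
Only numpy, scipy, OpenCV 4.12 (cv2) and the standard library are available. Lean on these libraries where they do the work, as an engineer would, in place of code of your own. Each camera call takes 0.05 s, during which the arm holds its last target. There are 200 camera calls.

## Working session

There is one attempt and no reset: what is moved stays moved. The work goes in short steps, Python scripts to look and compute and a tool call to move; the robot and the scene stay as the last step left them, time stands still between calls to the robot, and variables do not carry over. Pictures are saved under pics/ and viewed, at most 10 in all, crops included, and the job is handed in when it is done.

Besides the shell and the picture viewer there is one more tool, called after "Request:" as name(argument=value, ...), one argument or row to a line, values as JSON. step_arm: Moves the arm, as the interface text tells. Its arguments: {"type":"object","properties":{"targets":{"type":"array","items":{"type":"object","properties":{"angular":{"type":"array","items":{"type":"number","minimum":-1,"maximum":1}},"dp":{"type":"array","items":{"type":"number","minimum":-1,"maximum":1}},"fingers":{"type":"number"}}}},"newtons":{"type":"number"}},"required":["targets"]}

```bash
mkdir -p pics
cat > h.py <<'E'
import numpy as np, cv2
from bench import *
def cam(n):
    p=camera_params(n); f=192/np.tan(np.radians(p['vfov'])/2)
    K=np.array([[f,0,p['cx']],[0,f,p['cy']],[0,0,1.]])
    return K,np.array(p['D'],float),np.array(p['R'],float),np.array(p['t'],float)
def ray(c,uv):
    K,D,R,t=c
    q=cv2.undistortPoints(np.array([[uv]],float),K,D)[0,0]
    d=R.T@np.array([q[0],q[1],1]); return -R.T@t,d/np.linalg.norm(d)
def atz(c,uv,z):
    o,d=ray(c,uv); return o+d*(z-o[2])/d[2]
def proj(c,X):
    K,D,R,t=c
    return cv2.projectPoints(np.array(X,float).reshape(-1,3),cv2.Rodrigues(R)[0],t,K,D)[0].reshape(-1,2)
E
python3 - <<'E'
from h import *
s=sense();print({k:np.round(v,2).tolist() for k,v in s.items()})
Z=dict(stand=0,rider=0,mark_tip=38.5,collar_mid=82,front_wing=76,leg_index=38.5,lever_face=78,thumb_pad=72,vial=0,tape=0,penlight=0)
ims=[]
for n in ('scene','top'):
    c=cam(n); im=snapshot(n); ims.append(im); cv2.imwrite(f'pics/{n}0.png',im)
    for l,z in Z.items():
        r=pinpoint(n,l)
        for q in r[:2]: print(n,l,round(q['conf'],2),np.round(q['at'],1),np.round(atz(c,q['at'],z),1))
E
```

```text
{'time': 0.0, 'joint_pos': [-74.45, 7.51, 85.33, -0.0, 87.26, -4.89], 'qd': [-0.04, 0.04, -0.04, -0.02, -0.02, 0.1], 'joint_efforts': [0.0, -56.94, -50.05, 0.0, 0.01, -0.0], 'tool_pos': [209.45, -561.68, 230.26], 'tcp_rot': [-179.9, -0.01, 20.44], 'ft_force': [-0.7, 0.01, -0.25], 'wrist_torque': [0.04, 0.04, -0.01], 'grip_force': 0.0, 'finger_gap': 85.62}
scene stand 0.8 [204.6 209.4] [512.7 -17.2   0. ]
scene rider 0.6 [233.  204.8] [568.2 -59.8   0. ]
scene rider 0.16 [275.9 180.2] [732.6 -75.2   0. ]
scene mark_tip 0.42 [227.2 195.5] [543.8 -63.1  38.5]
scene collar_mid 0.66 [224.  168.9] [581.3 -25.5  82. ]
scene front_wing 0.57 [220.8 169. ] [585.6 -11.8  76. ]
scene leg_index 0.66 [241.1 185.2] [602.6 -59.5  38.5]
scene lever_face 0.48 [237.9 170.2] [600.9 -52.3  78. ]
scene thumb_pad 0.6 [225.7 167.7] [604. -12.  72.]
scene vial 0.72 [275.  175.7] [752.6 -59.    0. ]
scene tape 0.69 [320.  195.5] [ 727.3 -210.2    0. ]
scene penlight 0.9 [310.2 282.2] [ 425.4 -357.1    0. ]
top stand 0.58 [205.7 227.9] [508.4 -18.9   0. ]
top rider 0.39 [232.  217.9] [534.2 -82.3   0. ]
top mark_tip 0.59 [224.2 214.2] [540.2 -65.1  38.5]
top collar_mid 0.98 [200.8 188.5] [594. -13.  82.]
top front_wing 0.62 [200.3 195.4] [579.  -11.7  76. ]
top front_wing 0.4 [228.4 137.5] [715.2 -71.5  76. ]
top leg_index 0.71 [224.6 213.9] [540.9 -66.   38.5]
top leg_index 0.63 [221.8 188.6] [600.7 -57.6  38.5]
top lever_face 0.65 [214.3 184.6] [604.1 -42.8  78. ]
top thumb_pad 0.57 [197.8 189.2] [593.5  -5.   72. ]
top vial 0.4 [227.4 134.7] [742.9 -65.    0. ]
top tape 0.72 [287.7 145.2] [ 719.8 -217.1    0. ]
top penlight 0.68 [343.6 265.1] [ 425.4 -356.2    0. ]
```

View pics/scene0.png

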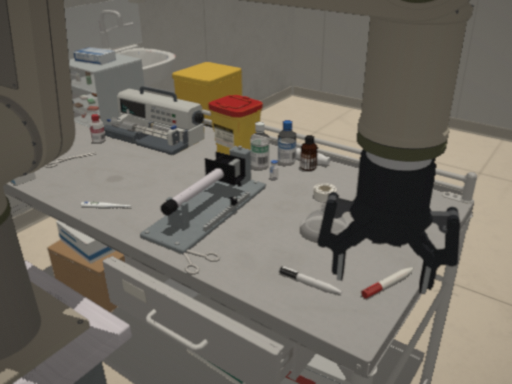

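View pics/top0.png

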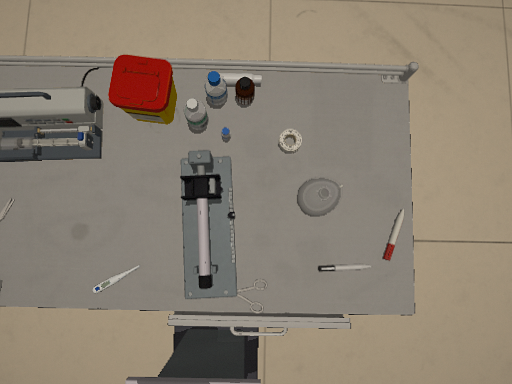

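The scene picture shows the stand with its leg pointing towards the robot. In the top picture the collar is near (201,188), the rider near (231,215) and the foot near (205,283). The plate corners are at about (181,158), (230,156), (237,295) and (185,298).

```bash
cat >> h.py <<'E'
def mv(x,y,z,yaw,s=None):
    "dp/angular numbers to reach pose, tool down, from commanded pose approx = measured"
    from scipy.spatial.transform import Rotation as Ro
    s=s or sense(); R0=Ro.from_euler('xyz',s['tcp_rot'],degrees=True); R1=Ro.from_euler('xyz',[180,0,yaw],degrees=True)
    return np.round(R0.inv().apply(np.array([x,y,z])-s['tool_pos'])/200,4), np.round((R0.inv()*R1).as_rotvec(degrees=True)/180,4)
E
python3 - <<'E'
from h import *
c=cam('top')
P=np.array([atz(c,u,12)[:2] for u in [(181,158),(230,156),(237,295),(185,298)]]); print(P.round(1),P.mean(0))
for a,b in ((0,3),(1,2)): d=P[b]-P[a]; print(np.degrees(np.arctan2(d[1],d[0])),np.linalg.norm(d))
a,b=atz(c,(200.8,188.5),85)[:2],atz(c,(205.3,284),75)[:2]; d=b-a; print(np.degrees(np.arctan2(d[1],d[0])),np.linalg.norm(d))
im=snapshot('top')
m=masks_of('top','stand')
if m: print(m[0]['conf'],cv2.minAreaRect(np.argwhere(m[0]['pixels'])[:,::-1].astype(np.float32)))
print(mv(560,-15,220,4))
E
```

```text
[[677.9  46.6]
 [685.8 -73.6]
 [351.5 -99.4]
 [342.1  23. ]] [514.32441186 -25.85854749]
-175.96621966544345 336.5953024032238
-175.58709676200326 335.3075458970448
-175.53730136257002 211.91584032386953
0.95 ((207.88912963867188, 223.70120239257812), (147.51332092285156, 52.60893630981445), 88.07481384277344)
(array([ 2.5974, -1.9517,  0.0565]), array([0.    , 0.    , 0.0914]))
```

Request:
step_arm(
  targets=[
    {"dp":[0.2,-0.15,0],"angular":[0,0,0],"fingers":0},
    {"dp":[0.4,-0.3,0],"angular":[0,0,0],"fingers":0},
    {"dp":[0.6,-0.45,0],"angular":[0,0,0],"fingers":0},
    {"dp":[0.8,-0.6,0],"angular":[0,0,0],"fingers":0},
    {"dp":[1.0,-0.75,0],"angular":[0,0,0],"fingers":0},
    {"dp":[1.0,-0.75,0],"angular":[0,0,0],"fingers":0},
    {"dp":[1.0,-0.75,0],"angular":[0,0,0],"fingers":0},
    {"dp":[1.0,-0.75,0],"angular":[0,0,0],"fingers":0},
  ],
)

```text
time: 2.3
tool_pos: [344.0, -352.7, 231.3]
tcp_rot: [180.0, 0.0, 20.4]
ft_force: [0.4, -0.7, 0.2]
finger_gap: 85.1
grip_force: 0.0
```

Request:
step_arm(
  targets=[
    {"dp":[0.2,-0.15,0],"angular":[0,0,0],"fingers":0},
    {"dp":[0.4,-0.3,0],"angular":[0,0,0],"fingers":0},
    {"dp":[0.6,-0.45,0],"angular":[0,0,0],"fingers":0},
    {"dp":[0.8,-0.6,0],"angular":[0,0,0],"fingers":0},
    {"dp":[1.0,-0.75,0],"angular":[0,0,0],"fingers":0},
    {"dp":[1.0,-0.75,0],"angular":[0,0,0],"fingers":0},
    {"dp":[1.0,-0.75,0],"angular":[0,0,0],"fingers":0},
    {"dp":[1.0,-0.75,0],"angular":[0,0,0],"fingers":0},
  ],
)

```text
time: 3.3
tool_pos: [479.1, -142.8, 231.2]
tcp_rot: [180.0, 0.0, 20.3]
ft_force: [-0.1, -0.2, -0.6]
finger_gap: 84.9
grip_force: 0.0
```

Request:
step_arm(
  targets=[
    {"dp":[0.15,-0.11,0],"angular":[0,0,0.02],"fingers":0},
    {"dp":[0.3,-0.22,0],"angular":[0,0,0.04],"fingers":0},
    {"dp":[0.45,-0.34,0],"angular":[0,0,0.07],"fingers":0},
    {"dp":[0.6,-0.45,0.03],"angular":[0,0,0.09],"fingers":0},
    {"dp":[0.6,-0.45,0.05],"angular":[0,0,0.09],"fingers":0},
    {"dp":[0.6,-0.45,0.05],"angular":[0,0,0.09],"fingers":0},
    {"dp":[0.6,-0.45,0.05],"angular":[0,0,0.09],"fingers":0},
    {"dp":[0.6,-0.45,0.05],"angular":[0,0,0.09],"fingers":0},
  ],
)

```text
time: 4.3
tool_pos: [560.5, -16.1, 221.7]
tcp_rot: [180.0, -0.0, 4.2]
ft_force: [-0.0, 0.4, 0.3]
finger_gap: 85.0
grip_force: 0.0
```

```bash
cat > look.py <<'E'
from h import *
import sys
s=sense();print({k:np.round(s[k],2).tolist() for k in('time','tool_pos','tcp_rot','ft_force','finger_gap','grip_force')})
Z=dict(stand=0,rider=0,mark_tip=38.5,collar_mid=82,front_wing=76,leg_index=38.5,lever_face=78,thumb_pad=72)
c=cam('wrist'); im=snapshot('wrist'); cv2.imwrite('pics/%s.png'%sys.argv[1],im)
print(-c[2].T@c[3])
a=np.radians(-175.7); S=np.array([[np.cos(a),np.sin(a)],[-np.sin(a),np.cos(a)]])
for l,z in Z.items():
    for q in pinpoint('wrist',l)[:2]:
        X=atz(c,q['at'],z)[:2]
        print(l,round(q['conf'],2),np.round(q['at'],1),X.round(1),(S@(X-s['tool_pos'][:2])).round(1))
E
python3 look.py w1
```

```text
{'time': 4.3, 'tool_pos': [560.51, -16.13, 221.72], 'tcp_rot': [179.99, -0.03, 4.17], 'ft_force': [-0.02, 0.35, 0.3], 'finger_gap': 85.03, 'grip_force': 0.0}
[639.40593009 -10.60679735 364.00774951]
stand 0.6 [253.1 199.2] [514.8 -18.9] [45.8 -0.7]
rider 0.46 [311.8 191. ] [530.9 -91.1] [35.1 72.6]
mark_tip 0.68 [299.3 190.2] [542.3 -68.6] [22.1 50.9]
collar_mid 0.74 [254.5 141.2] [599.1 -14.2] [-38.6   1. ]
front_wing 0.76 [252.4 163.6] [576.7 -13.9] [-16.3  -1.1]
leg_index 0.61 [297.4 137.6] [600.  -59.7] [-36.1  46.4]
lever_face 0.88 [285.2 138.5] [603.1 -42.5] [-40.5  29.5]
```

View pics/w1.png

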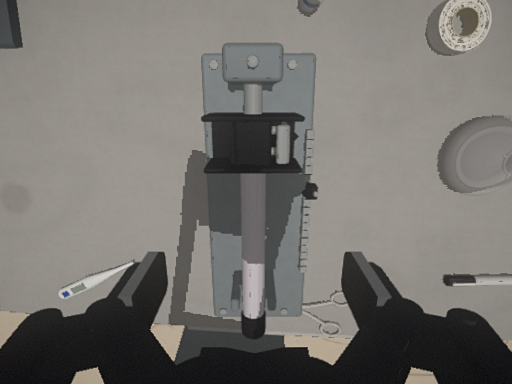

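The wrist picture shows the collar between wings at rows about 117 and 170, columns 203–304. The lever plate is at (284,143), its pointer at (297,138) and the rider at (311,191). The fingers are well clear.

Run:
```python
from h import *
c=cam('wrist'); im=cv2.imread('pics/w1.png'); s=sense(); T=s['tool_pos'][:2]
a=np.radians(-175.7); S=np.array([[np.cos(a),np.sin(a)],[-np.sin(a),np.cos(a)]])
for n,u,z in [('fl',(205,170),101),('fr',(304,171),101),('rl',(202,117),101),('rr',(304,118),101),('leg1',(253,100),84.5),('leg2',(254,240),84.5),('leg3',(254,318),84.5),('pl',(202,55),12),('pr',(315,55),12),('bl',(213,317),12),('br',(303,317),12)]:
    X=atz(c,u,z)[:2]; print(n,X.round(1),(S@(X-T)).round(1))
cv2.imwrite('pics/w1c.png',cv2.resize(im[95:215,190:330],None,fx=5,fy=5,interpolation=cv2.INTER_CUBIC))
```

```text
fl [573.5  28.7] [-16.1 -42.7]
fr [579.1 -58.3] [-15.2  44.5]
rl [618.8  32.4] [-61.6 -43.1]
rr [624.4 -52.7] [-60.8  42.3]
leg1 [635.3  -9.1] [-74.9  -0.4]
leg2 [500.6 -20. ] [60.3  0.4]
leg3 [404.5 -27.2] [156.6   0.3]
pl [676.3  48.4] [-120.1  -54.7]
pr [685.3 -71.2] [-120.1   65.3]
bl [340.7  25.6] [216.3 -57.1]
br [ 349.9 -100.2] [216.5  69.1]
```

View pics/w1c.png

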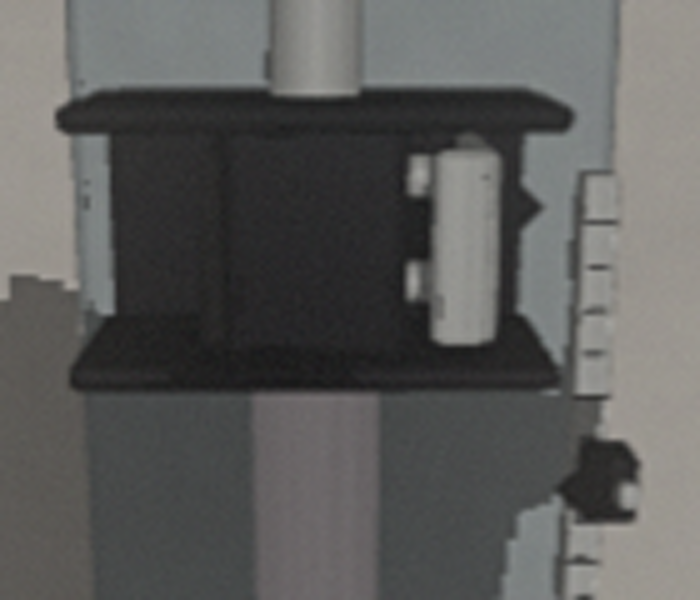

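Request:
step_arm(
  targets=[
    {"dp":[0.06,0,0.1],"angular":[0,0,0],"fingers":0.1},
    {"dp":[0.12,0,0.2],"angular":[0,0,0],"fingers":0.1},
    {"dp":[0.19,0.0025,0.3],"angular":[0,0,0],"fingers":0.1},
    {"dp":[0.19,0.0025,0.4],"angular":[0,0,0],"fingers":0.1},
    {"dp":[0.19,0.0025,0.45],"angular":[0,0,0],"fingers":0.1},
    {"dp":[0.19,0.0025,0.45],"angular":[0,0,0],"fingers":0.1},
    {"dp":[0.19,0.0025,0.45],"angular":[0,0,0],"fingers":0.1},
    {"dp":[0.19,0.0025,0.45],"angular":[0,0,0],"fingers":0.1},
  ],
  newtons=40,
)

```text
time: 5.75
tool_pos: [599.2, -12.9, 132.5]
tcp_rot: [180.0, -0.1, 4.2]
ft_force: [-0.6, -0.4, 0.9]
finger_gap: 76.6
grip_force: 0.0
```

```bash
python3 look.py w2
```

```text
{'time': 5.75, 'tool_pos': [599.15, -12.92, 132.5], 'tcp_rot': [179.98, -0.11, 4.24], 'ft_force': [-0.61, -0.37, 0.9], 'finger_gap': 76.64, 'grip_force': 0.0}
[677.85120256  -7.31700058 274.90187491]
stand 0.77 [252.7 264.1] [514.2 -18.4] [85.1 -0.9]
stand 0.66 [324.9  18.8] [741.9 -60.2] [-138.8   57.8]
rider 0.77 [322.6 258.3] [526.  -88.8] [78.6 70.2]
rider 0.74 [252.9 219.5] [563.4 -15. ] [35.8 -0.6]
mark_tip 0.83 [309.9 262.9] [542.  -66.9] [61.1 49.5]
collar_mid 0.94 [255.7 217.5] [599.1 -14.5] [0.1 1.6]
front_wing 0.58 [254.2 243.2] [576.7 -15.2] [22.6  0.5]
leg_index 0.81 [313.6 200.3] [600.  -62.2] [ 2.9 49.2]
lever_face 0.56 [300.8 215.3] [601.4 -45.7] [ 0.2 32.8]
```

View pics/w2.png

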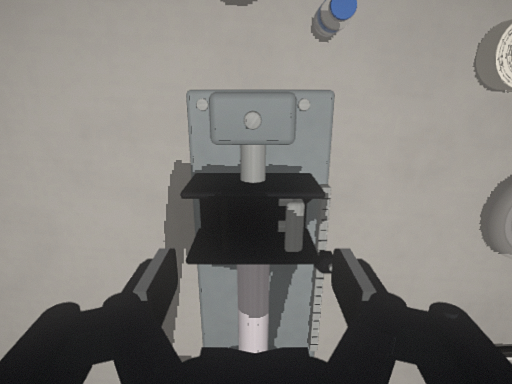

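The collar is centred between the fingers: the wings run from about (182,190) to (318,262), and the lever at (294,225) is inside the right finger's line. Descending now.

Request:
step_arm(
  targets=[
    {"dp":[0,0.003,0.06],"angular":[0,0,0],"fingers":0.1},
    {"dp":[0,0.003,0.12],"angular":[0,0,0],"fingers":0.1},
    {"dp":[0,0.003,0.18],"angular":[0,0,0],"fingers":0.1},
    {"dp":[0,0.003,0.24],"angular":[0,0,0],"fingers":0.1},
    {"dp":[0,0.003,0.3],"angular":[0,0,0],"fingers":0.1},
    {"dp":[0,0.003,0.36],"angular":[0,0,0],"fingers":0.1},
    {"dp":[0,0.003,0.37],"angular":[0,0,0],"fingers":0.1},
    {"dp":[0,0.003,0.37],"angular":[0,0,0],"fingers":0.1},
  ],
)

```text
time: 7.2
tool_pos: [598.7, -13.4, 57.3]
tcp_rot: [-180.0, 0.0, 4.2]
ft_force: [-0.2, 0.0, 0.3]
finger_gap: 76.9
grip_force: 0.0
```

```bash
python3 look.py w3
```

```text
{'time': 7.2, 'tool_pos': [598.65, -13.43, 57.31], 'tcp_rot': [-180.0, 0.0, 4.24], 'ft_force': [-0.23, 0.03, 0.29], 'finger_gap': 76.94, 'grip_force': 0.0}
[677.62940993  -7.85474199 199.53707602]
stand 0.72 [252.3 315.2] [512.1 -18.9] [86.7 -1. ]
mark_tip 0.4 [335.5 324.3] [540.5 -71.3] [62.3 53.4]
collar_mid 0.92 [250.8 283.5] [597.4 -12.5] [ 1.2 -1.1]
front_wing 0.89 [249.1 309.8] [578.3 -12.9] [20.3 -2. ]
lever_face 0.95 [320.2 276.7] [600.6 -44.2] [ 0.4 30.8]
```

View pics/w3.png

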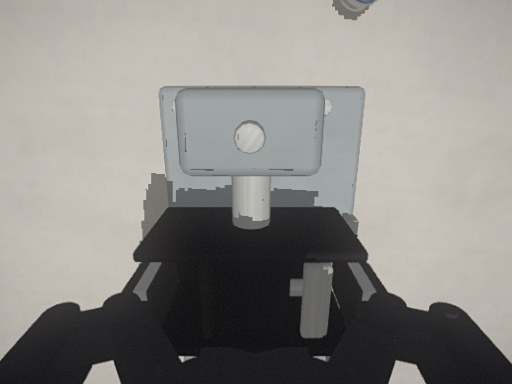

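The fingers are down between the wings, and there is a visible gap between the lever (column about 330) and the right finger. Drawing the leg most of the way.

Request:
step_arm(
  targets=[
    {"dp":[-0.03,0,0],"angular":[0,0,0],"fingers":0.1},
    {"dp":[-0.06,0,0],"angular":[0,0,0],"fingers":0.1},
    {"dp":[-0.1,0,0],"angular":[0,0,0],"fingers":0.1},
    {"dp":[-0.15,0,0],"angular":[0,0,0],"fingers":0.1},
    {"dp":[-0.2,0,0],"angular":[0,0,0],"fingers":0.1},
    {"dp":[-0.24,0,0],"angular":[0,0,0],"fingers":0.1},
    {"dp":[-0.27,0,0],"angular":[0,0,0],"fingers":0.1},
    {"dp":[-0.28,0,0],"angular":[0,0,0],"fingers":0.1},
  ],
)

```text
time: 8.65
tool_pos: [542.5, -17.6, 57.4]
tcp_rot: [180.0, -0.0, 4.2]
ft_force: [4.6, -0.4, -3.7]
finger_gap: 76.7
grip_force: 2.3
```

```bash
python3 look.py w4
python3 - <<'E'
from h import *
s=sense();T=s['tool_pos'][:2]
a=np.radians(-175.7); S=np.array([[np.cos(a),np.sin(a)],[-np.sin(a),np.cos(a)]])
ims=[]
for n in('scene','top'):
    c=cam(n);im=snapshot(n)
    for l,z in dict(mark_tip=38.5,leg_index=38.5,collar_mid=82,front_wing=76).items():
        for q in pinpoint(n,l)[:2]:
            X=atz(c,q['at'],z)[:2];print(n,l,round(q['conf'],2),np.round(q['at'],1),(S@(X-T)).round(1))
    u,v=(225,195) if n=='scene' else (215,208)
    ims.append(cv2.resize(im[v-40:v+40,u-40:u+40],(400,400),interpolation=cv2.INTER_CUBIC))
w=cv2.imread('pics/w4.png')
cv2.imwrite('pics/st4.png',np.hstack(ims))
E
```

```text
{'time': 8.65, 'tool_pos': [542.52, -17.59, 57.44], 'tcp_rot': [180.0, -0.02, 4.24], 'ft_force': [4.55, -0.43, -3.65], 'finger_gap': 76.73, 'grip_force': 2.34}
[621.43500558 -12.03593903 199.69557586]
stand 0.7 [251.6 249.7] [514.1 -18.4] [28.4 -1.4]
rider 0.89 [355.3 237.1] [529.6 -92.4] [18.5 73.7]
mark_tip 0.95 [339.5 247.6] [539.9 -68.8] [ 6.5 50.8]
collar_mid 0.63 [252.6 264.4] [551.  -16.7] [-8.5 -0.2]
front_wing 0.83 [250.8 296. ] [530.1 -17.4] [12.4 -1.2]
lever_face 0.92 [321.4 256.5] [554.9 -47.4] [-10.1  30.7]
scene mark_tip 0.51 [225.2 194.4] [ 0.6 38.5]
scene leg_index 0.93 [232.4 196. ] [-1.7 57.3]
scene collar_mid 0.88 [214.6 173. ] [-8.7  3.8]
scene front_wing 0.56 [209.1 176.1] [ 1.5 -5.2]
top mark_tip 0.52 [224.3 215.3] [ 8.9 47.3]
top leg_index 0.5 [223.3 213.2] [ 3.8 45.2]
top leg_index 0.27 [288.3 140.7] [-163.   209.6]
```

View pics/st4.png

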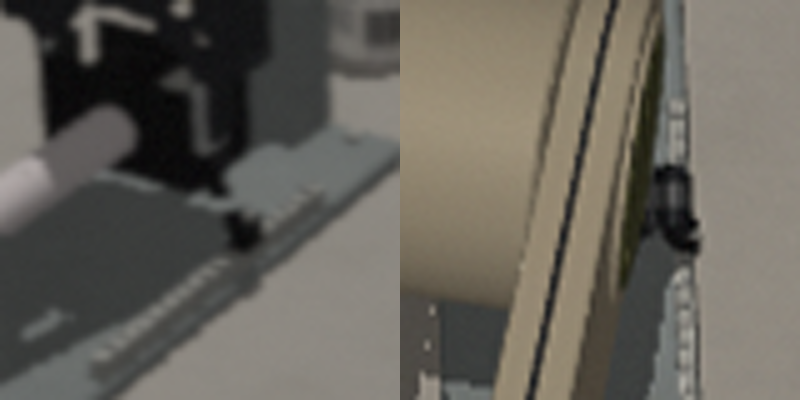

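View pics/w4.png

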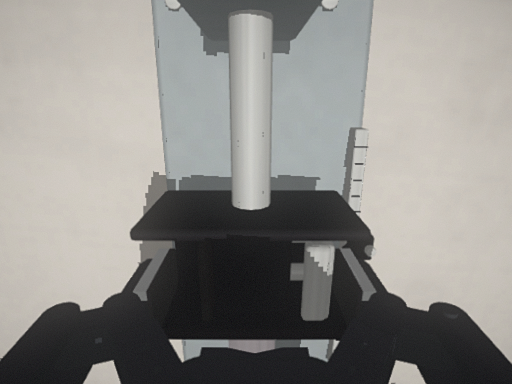

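The composite shows the pointer just behind the rider in the scene view, with the rider tip near (225,194), so a few mm remain. The wrist view shows the lever still open, with a gap to the right finger. The tip distance is measured best from the first wrist picture, so I'll work it out there.

Run:
```python
from h import *
a=np.radians(-175.7); S=np.array([[np.cos(a),np.sin(a)],[-np.sin(a),np.cos(a)]])
T=sense()['tool_pos'][:2]; K,D,R,t=cam('wrist')
def cw(C): return K,D,R,-R@np.array(C)
c1=cw([639.406,-10.607,364.008]); c2=cw([677.851,-7.317,274.902]); c4=cw([621.435,-12.036,199.696])
f=lambda c,u,z:(S@(atz(c,u,z)[:2]-T)).round(1)
print('w1 index',f(c1,(298.6,136.6),38.5),'mark',f(c1,(301.6,193.0),38.5))
# wing edges by brightness profile along a column beside the leg
for n,c,cols in(('w1',c1,(215,225,290)),('w2',c2,(215,225,285)),('w4',c4,(215,225,290))):
    g=cv2.imread(f'pics/{n}.png',0).astype(int)
    for x in cols:
        d=np.diff(g[:,x]); k=[i for i in range(len(d)) if abs(d[i])>12]
        print(n,x,[(i,int(d[i]),float(f(c,(x,i+.5),101)[0])) for i in k if 90<i<345])
# scene view of predicted points
c=cam('scene'); 
for dx in(0,3,6,9): print(dx,proj(c,np.r_[T+S.T@[dx,51],38.5]).round(1),proj(c,np.r_[T+S.T@[dx,45.5],38.5]).round(1))
im=snapshot('scene')
for l in('mark_tip','leg_index','rider'): print(l,[(q['at'],q['conf']) for q in pinpoint('scene',l)][:2])
```

```text
w1 index [-54.8  47.5] mark [ 7.7 53.6]
w1 215 [(111, -34, -83.7), (112, -43, -82.9), (172, 19, -31.4), (173, 20, -30.5), (231, 39, 25.7), (315, 34, 122.2), (316, -56, 123.5), (330, -14, 141.8), (331, -14, 143.2)]
w1 225 [(111, -39, -83.7), (112, -41, -82.9), (113, -14, -82.0), (172, 17, -31.4), (173, 21, -30.5), (232, 13, 26.7), (233, 38, 27.8), (307, -28, 112.0), (309, 34, 114.5), (313, -17, 119.6), (316, 26, 123.4), (318, -62, 126.0), (331, -18, 143.1)]
w1 290 [(111, -37, -83.7), (112, -43, -82.8), (113, -13, -82.0), (125, 16, -72.2), (172, 23, -31.4), (209, 23, 3.6), (214, 22, 8.5), (316, 23, 123.5)]
w2 215 [(91, -14, -137.2), (127, -30, -118.0), (129, 26, -116.9), (143, 14, -109.1), (144, 25, -108.5), (164, -54, -96.9), (172, -41, -92.1), (263, 19, -31.7), (264, 22, -30.9), (265, 22, -30.2), (266, 33, -29.4)]
w2 225 [(93, 13, -136.2), (139, -46, -111.3), (140, 37, -110.7), (143, -19, -109.0), (144, 46, -108.5), (165, -54, -96.3), (172, -40, -92.1), (263, 25, -31.7), (264, 22, -30.9), (266, 26, -29.5), (267, 32, -28.7)]
w2 285 [(143, -30, -109.0), (144, 55, -108.5), (164, -54, -9
[... 187 characters left out ...]
.6), (264, 27, -30.9), (298, 27, -4.6), (302, 13, -1.4)]
w4 215 [(175, -61, -53.2), (189, -30, -48.3), (190, -22, -47.9), (238, -13, -30.0), (338, 54, 14.9), (339, 67, 15.4)]
w4 225 [(176, -61, -52.8), (189, -31, -48.3), (190, -21, -47.9), (338, 50, 14.9), (339, 64, 15.4), (340, 17, 15.9)]
w4 290 [(174, -34, -53.5), (175, -32, -53.1), (189, -31, -48.3), (190, -22, -47.9), (262, 13, -20.3), (279, -23, -13.0), (280, -27, -12.6), (338, 23, 14.9), (339, 37, 15.4)]
0 [[229.8 195.6]] [[227.8 195. ]]
3 [[229.1 196.2]] [[227.1 195.6]]
6 [[228.3 196.7]] [[226.4 196.1]]
9 [[227.6 197.3]] [[225.7 196.7]]
mark_tip [([227.3, 196.6], 0.47)]
leg_index [([231.5, 194.9], 0.64)]
rider [([232.1, 204.9], 0.39)]
```

Run:
```python
from h import *
w=cv2.imread('pics/w2.png')[230:290,285:345]; im=snapshot('scene')[170:218,200:248]
g=lambda i,s:cv2.convertScaleAbs(cv2.resize(i,(s,s),interpolation=cv2.INTER_CUBIC),alpha=1.5)
w1=cv2.imread('pics/w1.png')[125:205,280:320]
w1=cv2.convertScaleAbs(cv2.resize(w1,(200,400),interpolation=cv2.INTER_CUBIC),alpha=1.5)
W=np.zeros((400,800,3),np.uint8); W[:300,:300]=g(w,300); W[:288,300:588]=g(im,288); W[:,600:]=w1
cv2.imwrite('pics/c5.png',W)
```

```text
(no output)
```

View pics/c5.png

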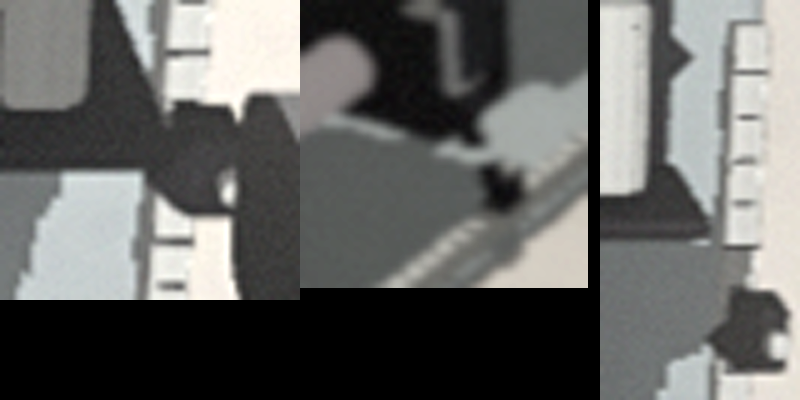

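The w1 tips sit at about (298.0,136.0) for the pointer and (301.0,192.0) for the rider, which puts them 62 mm apart. The collar has moved 46 mm so far, leaving about 16 mm.

Request:
step_arm(
  targets=[
    {"dp":[-0.015,0,0],"angular":[0,0,0],"fingers":0.1},
    {"dp":[-0.03,0,0],"angular":[0,0,0],"fingers":0.1},
    {"dp":[-0.045,0,0],"angular":[0,0,0],"fingers":0.1},
    {"dp":[-0.06,0,0],"angular":[0,0,0],"fingers":0.1},
    {"dp":[-0.07,0,0],"angular":[0,0,0],"fingers":0.1},
    {"dp":[-0.078,0,0],"angular":[0,0,0],"fingers":0.1},
    {"dp":[-0.078,0,0],"angular":[0,0,0],"fingers":0.1},
    {"dp":[-0.078,0,0],"angular":[0,0,0],"fingers":0.1},
  ],
)

```text
time: 10.85
tool_pos: [527.1, -18.7, 57.4]
tcp_rot: [-180.0, 0.0, 4.2]
ft_force: [4.0, 1.1, 2.4]
finger_gap: 76.9
grip_force: 1.6
```

```bash
python3 look.py w6
python3 - <<'E'
from h import *
s=sense();T=s['tool_pos'][:2]
a=np.radians(-175.7); S=np.array([[np.cos(a),np.sin(a)],[-np.sin(a),np.cos(a)]])
c=cam('scene');im=snapshot('scene')
for l in('mark_tip','leg_index'):
    for q in pinpoint('scene',l)[:2]: print(l,round(q['conf'],2),np.round(q['at'],1),(S@(atz(c,q['at'],38.5)[:2]-T)).round(1))
for x in(-12,-9,-6): print(x,proj(c,np.r_[T+S.T@[x,45],38.5]).round(1),proj(c,np.r_[T+S.T@[x,51],38.5]).round(1),proj(c,np.r_[T+S.T@[x,63],24]).round(1))
g=cv2.convertScaleAbs(cv2.resize(im[175:215,205:245],(480,480),interpolation=cv2.INTER_CUBIC),alpha=1.6)
w=cv2.imread('pics/w6.png'); W=cv2.convertScaleAbs(cv2.resize(w[170:350,290:400],None,fx=2.6,fy=2.6,interpolation=cv2.INTER_CUBIC),alpha=1.6)
o=np.zeros((480,480+W.shape[1],3),np.uint8); o[:,:480]=g; o[:W.shape[0],480:]=W; cv2.imwrite('pics/c6.png',o)
gg=cv2.cvtColor(w,cv2.COLOR_BGR2GRAY).astype(int)
for x in(215,225): print([(i,int(d)) for i,d in enumerate(np.diff(gg[:,x])) if abs(d)>12 and i>320])
E
```

```text
{'time': 10.85, 'tool_pos': [527.1, -18.74, 57.38], 'tcp_rot': [-180.0, 0.01, 4.24], 'ft_force': [3.97, 1.1, 2.41], 'finger_gap': 76.93, 'grip_force': 1.63}
[606.11179911 -13.1635712  199.5937129 ]
stand 0.59 [252.  231.9] [512.9 -18.8] [14.2 -1. ]
rider 0.73 [357.1 218. ] [529.  -92.1] [ 3.6 73.3]
mark_tip 0.66 [344.1 224.3] [539.5 -70.1] [-8.5 52.1]
mark_tip 0.29 [252.8 231.2] [531.4 -18.1] [-4.3 -0.3]
collar_mid 0.73 [252.4 263.3] [536.2 -17.7] [-9.1 -0.3]
front_wing 0.84 [246.9 295.8] [514.7 -16.6] [12.2 -3. ]
lever_face 0.76 [323.1 261.2] [537.2 -49.7] [-7.7 31.6]
mark_tip 0.57 [227.6 196.1] [-11.3  47.9]
leg_index 0.61 [227.6 196.7] [-9.  49.4]
-12 [[226.8 195.7]] [[228.9 196.3]] [[233.4 203. ]]
-9 [[226.  196.2]] [[228.2 196.9]] [[232.6 203.5]]
-6 [[225.3 196.8]] [[227.4 197.4]] [[231.9 204.1]]
[(338, 58), (339, 62), (340, 15), (346, -80), (347, -48)]
[(338, 53), (339, 66), (340, 17), (346, -84), (347, -48)]
```

View pics/c6.png

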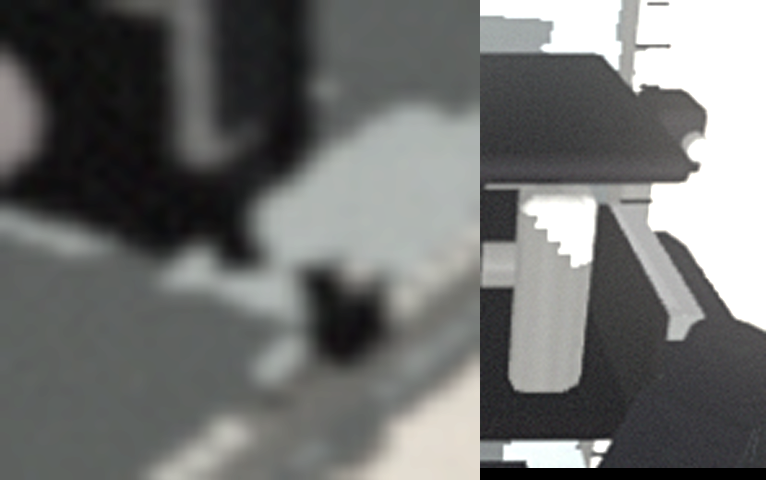

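Run:
```python
from h import *
a=np.radians(-175.7); S=np.array([[np.cos(a),np.sin(a)],[-np.sin(a),np.cos(a)]])
T=sense()['tool_pos'][:2]; K,D,R,t=cam('wrist')
def cw(C): return K,D,R,-R@np.array(C)
c1=cw([639.406,-10.607,364.008]); c2=cw([677.851,-7.317,274.902]); c6=cw([606.112,-13.164,199.594])
f=lambda c,u,z:(S@(atz(c,u,z)[:2]-T)).round(1)
print('tips',f(c1,(298,136),38.5),f(c1,(301,192),38.5))
print('w1 rider front/rear',f(c1,(310,199),40),f(c1,(310,182.6),40),f(c1,(310,182.6),24))
print('w2 rider front/rear',f(c2,(327,272.3),40),f(c2,(327,250),40),f(c2,(327,250),24))
print('w6 rider rear',f(c6,(361,203.5),40),f(c6,(361,203.5),24))
# wing front edge, all views
for c,v in((c1,172.6),(c1,173.0),(c2,264),(c2,266),(c6,338.7+.3)): print(f(c,(220,v),101))
```

```text
tips [-71.1  46.9] [-9.1 52.9]
w1 rider front/rear [-1.3 63.2] [-20.4  62.1] [-15.8  65.1]
w2 rider front/rear [-1.8 64.6] [-24.   62.9] [-15.3  67.2]
w6 rider rear [-21.6  60. ] [-15.9  66. ]
[-46.9 -29.6]
[-46.6 -29.6]
[-46.9 -22. ]
[-45.5 -22.1]
[ 14.8 -13.4]
```

Request:
step_arm(
  targets=[
    {"dp":[-0.003,0,0],"angular":[0,0,0],"fingers":0.1},
    {"dp":[-0.003,0,0],"angular":[0,0,0],"fingers":0.1},
    {"dp":[-0.003,0,0],"angular":[0,0,0],"fingers":0.1},
    {"dp":[-0.003,0,0],"angular":[0,0,0],"fingers":0.1},
    {"dp":[-0.003,0,0],"angular":[0,0,0],"fingers":0.1},
    {"dp":[-0.003,0,0],"angular":[0,0,0],"fingers":0.1},
    {"dp":[-0.003,0,0],"angular":[0,0,0],"fingers":0.1},
    {"dp":[-0.003,0,0],"angular":[0,0,0],"fingers":0.1},
  ],
)

```text
time: 12.45
tool_pos: [526.7, -18.8, 57.4]
tcp_rot: [180.0, -0.0, 4.2]
ft_force: [3.9, -0.2, 3.1]
finger_gap: 76.5
grip_force: 2.4
```

Request:
step_arm(
  targets=[
    {"dp":[0,0,0],"angular":[0,0,0],"fingers":0.1},
    {"dp":[0,0,0],"angular":[0,0,0],"fingers":0.1},
    {"dp":[0,0,0],"angular":[0,0,0],"fingers":0.1},
    {"dp":[0,0,0],"angular":[0,0,0],"fingers":0.1},
    {"dp":[0,0,0],"angular":[0,0,0],"fingers":0.15},
    {"dp":[0,0,0],"angular":[0,0,0],"fingers":0.2},
    {"dp":[0,0,0],"angular":[0,0,0],"fingers":0.25},
    {"dp":[0,0,0],"angular":[0,0,0],"fingers":0.3},
  ],
  newtons=50,
)

```text
time: 13.45
tool_pos: [526.5, -18.9, 57.3]
tcp_rot: [180.0, 0.0, 4.2]
ft_force: [4.0, 0.4, 3.1]
finger_gap: 60.4
grip_force: 3.3
```

Request:
step_arm(
  targets=[
    {"dp":[0,0,0],"angular":[0,0,0],"fingers":0.35},
    {"dp":[0,0,0],"angular":[0,0,0],"fingers":0.4},
    {"dp":[0,0,0],"angular":[0,0,0],"fingers":0.45},
    {"dp":[0,0,0],"angular":[0,0,0],"fingers":0.5},
    {"dp":[0,0,0],"angular":[0,0,0],"fingers":0.55},
    {"dp":[0,0,0],"angular":[0,0,0],"fingers":0.65},
    {"dp":[0,0,0],"angular":[0,0,0],"fingers":0.75},
    {"dp":[0,0,0],"angular":[0,0,0],"fingers":0.75},
  ],
)

```text
time: 14.45
tool_pos: [529.3, -17.7, 60.5]
tcp_rot: [-179.9, -0.3, 4.3]
ft_force: [3.0, 8.8, 21.3]
finger_gap: 37.7
grip_force: 54.0
```

```bash
python3 look.py w7
python3 - <<'E'
from h import *
gg=cv2.imread('pics/w7.png',0).astype(int)
for x in(205,215,225): print([(i,int(d)) for i,d in enumerate(np.diff(gg[:,x])) if abs(d)>12 and i>320])
E
```

```text
{'time': 14.45, 'tool_pos': [529.26, -17.66, 60.54], 'tcp_rot': [-179.94, -0.32, 4.27], 'ft_force': [3.02, 8.81, 21.3], 'finger_gap': 37.71, 'grip_force': 54.0}
[607.4365747  -12.22787259 203.20801122]
stand 0.9 [253.7 232.2] [513.8 -18.9] [15.5  0.1]
rider 0.76 [356.1 218.9] [529.6 -91.6] [ 5.2 73.7]
mark_tip 0.69 [252.9 230.9] [532.3 -17.1] [-3.1 -0.3]
collar_mid 0.66 [251.7 260.9] [537.5 -16.4] [-8.3 -0.7]
front_wing 0.75 [250.4 293.4] [516.  -17.3] [13.2 -1.4]
lever_face 0.87 [296.7 256.4] [539. -37.] [-8.3 20. ]
[(323, -27), (332, 41), (333, 24), (336, -16), (337, -21)]
[(332, 42), (333, 62), (334, 24), (346, -75), (347, -48)]
[(332, 22), (333, 73), (334, 36), (346, -81), (347, -42)]
```

Run:
```python
from h import *
a=np.radians(-175.7); S=np.array([[np.cos(a),np.sin(a)],[-np.sin(a),np.cos(a)]])
c=cam('wrist'); T0=np.array([527.1,-18.74])
im=snapshot('wrist'); gg=cv2.cvtColor(im,cv2.COLOR_BGR2GRAY).astype(float)
from scipy.ndimage import gaussian_filter1d
for x in(215,225,235):
    d=gaussian_filter1d(gg[:,x],1,order=1); v=325+np.argmax(d[325:345]); print(v,(S@(atz(c,(x,v),101)[:2]-T0)).round(2))
g6=cv2.imread('pics/w6.png',0).astype(float)
for x in(215,225,235):
    d=gaussian_filter1d(g6[:,x],1,order=1); print('w6',325+np.argmax(d[325:345]))
print(proj(c,[np.r_[T0+S.T@[14.8,-5],101]]))
print(sense()['ft_force'],sense()['joint_pos'])
# stationary reference: end-block/plate edges
K,D,R,t=c; c6=(K,D,None,None)
```

```text
333 [ 12.48 -16.71]
334 [ 12.98 -12.58]
334 [12.96 -8.42]
w6 339
w6 339
w6 339
[[243.30353611 337.54104576]]
[ 4.154075    7.10234425 21.13088403] [ -7.54474235   5.11566484 106.41614925   0.13301576  68.17030682
  78.13565413]
```

The arm gave way under the pinch: 21 N upward, with the tool displaced by about 3 mm. The leg slipped back roughly 2.4 mm. I'll relieve the load and bring the leg back to the mark while still pinching.

Request:
step_arm(
  targets=[
    {"dp":[0,-0.001,-0.004],"angular":[0,0,0],"fingers":0.75},
    {"dp":[0,-0.002,-0.008],"angular":[0,0,0],"fingers":0.75},
    {"dp":[0,-0.004,-0.012],"angular":[0,0,0],"fingers":0.75},
    {"dp":[0,-0.005,-0.016],"angular":[0,0,0],"fingers":0.75},
    {"dp":[0,-0.005,-0.016],"angular":[0,0,0],"fingers":0.75},
    {"dp":[0,-0.005,-0.016],"angular":[0,0,0],"fingers":0.75},
    {"dp":[0,-0.005,-0.016],"angular":[0,0,0],"fingers":0.75},
    {"dp":[0,-0.005,-0.016],"angular":[0,0,0],"fingers":0.75},
  ],
)

```text
time: 15.95
tool_pos: [526.7, -17.8, 60.7]
tcp_rot: [-180.0, -0.0, 4.2]
ft_force: [4.0, 1.3, 5.3]
finger_gap: 37.8
grip_force: 55.8
```

```bash
cat > chk.py <<'E'
from h import *
from scipy.ndimage import gaussian_filter1d
a=np.radians(-175.7); S=np.array([[np.cos(a),np.sin(a)],[-np.sin(a),np.cos(a)]])
T0=np.array([527.1,-18.74])
s=sense();print({k:np.round(s[k],2).tolist() for k in('time','tool_pos','tcp_rot','ft_force','wrist_torque','finger_gap','grip_force')})
c=cam('wrist'); im=snapshot('wrist'); cv2.imwrite('pics/chk.png',im); gg=cv2.cvtColor(im,cv2.COLOR_BGR2GRAY).astype(float)
for x in(215,225,235):
    d=gaussian_filter1d(gg[:,x],1,order=1); v=325+np.argmax(d[325:350]); y=d[v-1:v+2]; v=v+.5*(y[0]-y[2])/(y[0]-2*y[1]+y[2]); print(round(v,2),(S@(atz(c,(x,v),101)[:2]-T0)).round(2))
for l,z in(('lever_face',78),('collar_mid',82),('mark_tip',38.5)):
    for q in pinpoint('wrist',l)[:1]: print(l,q['conf'],(S@(atz(c,q['at'],z)[:2]-T0)).round(1))
print('tool',(S@(s['tool_pos'][:2]-T0)).round(2))
E
python3 chk.py
```

```text
{'time': 15.95, 'tool_pos': [526.69, -17.78, 60.71], 'tcp_rot': [-180.0, -0.02, 4.24], 'ft_force': [3.99, 1.34, 5.35], 'wrist_torque': [0.2, -0.85, 0.02], 'finger_gap': 37.85, 'grip_force': 55.76}
333.0 [ 15.02 -16.85]
333.02 [ 15.01 -12.69]
333.06 [15.02 -8.54]
lever_face 0.78 [-9.6 18.5]
collar_mid 0.96 [-8.2 -0.6]
mark_tip 0.92 [-8.9 51.4]
tool [ 0.34 -0.99]
```

Request:
step_arm(
  targets=[
    {"dp":[-0.002,0,0],"angular":[0,0,0],"fingers":0.75},
    {"dp":[-0.002,0,0],"angular":[0,0,0],"fingers":0.75},
    {"dp":[-0.002,0,0],"angular":[0,0,0],"fingers":0.75},
    {"dp":[-0.002,0,0],"angular":[0,0,0],"fingers":0.75},
    {"dp":[-0.002,0,0],"angular":[0,0,0],"fingers":0.75},
    {"dp":[-0.002,0,0],"angular":[0,0,0],"fingers":0.75},
    {"dp":[-0.002,0,0],"angular":[0,0,0],"fingers":0.75},
    {"dp":[-0.002,0,0],"angular":[0,0,0],"fingers":0.75},
  ],
)

```text
time: 17.15
tool_pos: [526.4, -17.8, 60.8]
tcp_rot: [-180.0, -0.0, 4.2]
ft_force: [4.8, 0.8, 5.4]
finger_gap: 38.0
grip_force: 55.8
```

```bash
python3 chk.py
python3 - <<'E'
from h import *
a=np.radians(-175.7); S=np.array([[np.cos(a),np.sin(a)],[-np.sin(a),np.cos(a)]]); T0=np.array([527.1,-18.74])
c=cam('scene'); r={'mark_tip':[],'leg_index':[]}
for i in range(8):
    snapshot('scene')
    for l in r:
        q=pinpoint('scene',l)
        if q: r[l].append(S@(atz(c,q[0]['at'],38.5)[:2]-T0))
for l in r: print(l,len(r[l]),np.median(r[l],0),np.std(r[l],0))
# initial wing edge sub-pixel in w1
from scipy.ndimage import gaussian_filter1d
g=cv2.imread('pics/w1.png',0).astype(float); K,D,R,t=cam('wrist'); c1=(K,D,R,-R@np.array([639.406,-10.607,364.008]))
for x in(215,225,235,280):
    d=gaussian_filter1d(g[:,x],1,order=1); v=165+np.argmax(d[165:180]); y=d[v-1:v+2]; v=v+.5*(y[0]-y[2])/(y[0]-2*y[1]+y[2]); print(round(v,2),(S@(atz(c1,(x,v),101)[:2]-T0)).round(2))
E
```

```text
{'time': 17.15, 'tool_pos': [526.41, -17.82, 60.75], 'tcp_rot': [-180.0, -0.03, 4.24], 'ft_force': [4.77, 0.77, 5.45], 'wrist_torque': [0.21, -0.86, 0.0], 'finger_gap': 37.97, 'grip_force': 55.83}
332.98 [ 15.35 -16.85]
333.0 [ 15.35 -12.69]
333.05 [15.36 -8.54]
lever_face 0.61 [-9.9 18.8]
collar_mid 0.8 [-7.  -1.3]
mark_tip 0.7 [-8.7 52.9]
tool [ 0.62 -0.97]
mark_tip 8 [-4.53313481 50.26381816] [4.19458954 4.06186399]
leg_index 8 [-11.26517974  49.65717273] [47.81866406 16.15716567]
173.08 [-46.79 -34.1 ]
172.89 [-46.95 -25.25]
172.99 [-46.85 -16.41]
172.86 [-46.94  23.36]
```

```bash
python3 -c "
from bench import *
print(hand_in())"
```

```text
the job is handed in; nothing more can be done
None
```

The leg is drawn out about 62 mm with its pointer at the rider's mark, to within about a millimetre by my measurement, and I handed the job in still pinching the closed lever and pad; it slipped back about 2.4 mm while the lever was closing, and I brought it back under the pinch before handing in.

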